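# Open the gauge case and hold a sizing rod half drawn

## Task

Swing the lid of the black gauge case right back until it rests open on its stop. Then grip the red-capped sizing rod by its cap and draw it straight up, without letting it bind in its close-fitting bore, until its yellow ring is fully above the wooden block but the black ring is still hidden inside. Finish while holding it still and upright there, leaving the blue-capped rod and the other bench things as they are.

Things in the scene. Friction and masses are not known exactly. Their poses are not given: they have to be found in the camera images.
- case: open-topped black plastic case, fixed to the bench at varying places and yaws; outside 180 x 260 x 106 mm (x, y, z), walls and floor 5 mm thick. Origin: centre of its underside, on the bench; z up; +x points to the hinged far side, y along the hinge. A light wooden block 60 x 170 x 60 mm (x, y, z) is fixed centrally on its floor; the block's top is 65 mm above the case's underside.
- lid (a joint): lid angle in rad: 0 shut, 1.9 open on its stop (open counts above 1.8). Black plate 180 x 260 x 8 mm, about 0.2 kg, on a free-moving hinge along the far top edge of the case: let go below about 1.5 rad it falls shut, beyond about 1.6 rad it falls open onto the stop and rests there.
- lid_handle (a point): point to grip on the lid's brass knob: 35 mm above the lid's upper face, on its middle line, 30 mm from the front edge, 150 mm from the hinge. Knob head: cylinder 28 mm in diameter, from 27 to 43 mm above the lid, on a 12 mm stem. Axes turn with the lid; shut, they are the case's.
- lid_hinge (a point): middle of the lid's hinge axis, level with the lid's underside, on the far top edge of the case (90 mm along case +x, 106.5 mm up); the axis runs along the case's y. A positive turn about the case's +y opens the lid.
- red_rod: loose steel rod, red cap, about 0.13 kg, upright in either bore. Origin: centre of its lower end; z towards the cap. Shank 14 mm in diameter, 0 to 68 mm; cap 24 mm in diameter, 68 to 96 mm. Yellow ring from 36 to 40 mm, black ring from 14 to 18 mm. Home, its lower end is on the case's floor, 60 mm down the bore: yellow ring fully out when raised 24 mm, black ring shows from 42 mm.
- red_rod_cap (a point): centre of the red cap, the place to grip: 82 mm above the rod's lower end, so 22 mm above the block's top when home; the cap then stands from 8 to 36 mm above the block.
- blue_rod: the same kind of rod with a blue cap, in the other bore; stays home. Origin: centre of its lower end.
- block_hole0 (a point): centre of the mouth of one bore, on the block's top, at case y = -50 mm, x = 0. Upright through-bore, 15.5 mm in diameter (1.5 mm total play for the rod), 60 mm deep to the case's floor.
- block_hole1 (a point): centre of the mouth of the other bore, the same, at case y = +50 mm, x = 0.
- black_box: bystander: small black box with brass bands on a black foot, 75 x 60 x 54 mm, loose on the bench to the left. Origin: centre of its underside.
- bottle: bystander: clear bottle with a red cap, 60 mm in diameter, 150 mm tall, loose on the bench to the right. Origin: centre of its underside.
- tape: bystander: white ring-shaped roll of tape, 90 mm across, 25 mm high, lying loose on the bench to the right. Origin: centre of its underside.

How it is judged:
By the outcome, as a careful person would: the job done as asked, in the order asked, and still so for the second after the job is handed in, while the arm keeps its last pose, push and grip.
It also fails if it takes over 50 s, if anything falls off the work surface, if the arm or the gripper's body presses on something with over 40 N, if the wrist force passes 120 N, or if a joint passes its speed limit or range.

## Robot

A 6-joint arm with a two-finger parallel gripper is mounted at the origin on the work surface. World frame = base frame: x ahead of the robot, y to its left, z up, the work surface at z = 0. Lengths are in m, angles in degrees, forces in N, time in s.
With the tool pointing down it reaches from about 0.375 to 0.9 m from the base axis. Payload 3.1 kg.
Tool frame: the origin (TCP) lies midway between the tips of the shut fingers; the grasp point (between the pads) lies bot.pinch_z behind it (bot.pinch_z is the distance from the TCP to the grasp point, in m); z points along the fingers, y is the direction in which the jaws open and shut (so a half turn about z gives the same grasp; the last joint's range is limited). The gripper opens to 87 mm and grips with 3 to 60 N. Pads are 19 mm wide; open, the fingers measure 117 mm over their backs; the gripper's body (75 mm by 190 mm) begins 51 mm behind the grasp point.
Start: joints at [-80.529, 30.224, 82.088, -0, 67.689, -10.227], TCP at [0.211, -0.588, 0.223] pointing down, gripper open.
Joint ranges: [-176.69, 176.69], [-43.24, 126.21], [12.49, 139.97], [-82, 262], [0, 151.66], [-163.58, 163.58]. Speed limits (degrees/s): [159.86, 159.86, 180, 180, 180, 180].

## Interface

Orientations are given as a 3x3 rotation matrix whose columns are the frame's x, y, z axes.
In Python, from rig import bot gives the robot as it stands.
- The arm moves only by the tool apply_moves, never from a script. Its argument "motion" is text: rows parted by semicolons, each of 7 numbers parted by spaces: the shift along the tool's x, y, z in m, then the turn, a rotation vector about the tool's x, y, z in degrees, then the finger opening in m, from 0 to 0.087. A call has exactly 8 rows; each row is the pose to reach, as a shift and turn from the pose commanded when the call began, along the tool's axes at that moment; what a row does not reach only later rows make up. A row lasts 1/8 s, in which the tool goes at most 62.5 mm and 10.7 degrees, less where a joint would pass 70% of its speed; a pose out of reach is approached as far as the arm can. A call with a gripper value outside its range is refused whole. The fingers move at their own pace and stop on an object; the grip force is fixed at half the most. Time passes only in rows, so rows that repeat a pose let the fingers close, or fill a call up. It gives the time, the measured TCP pose, the force and the opening at its end, in the units of the state.
- bot.read_state(): the state, without advancing time (a new reading comes with each control period).
- bot.capture(name): name is "side" or "top" or "wrist"; returns the picture (420x560x3 uint8, red, green, blue); there is no depth.
- bot.get_calibration(name): a dict with "fx", "fy", "cx", "cy" (pixels), "D" ([k1, k2, p1, p2, k3] as OpenCV has them; the pictures are not rectified), "rvec" (rotation vector, rad) and "tvec" (3), from world to camera coordinates, as OpenCV has them. Camera axes: x right, y down, z forward; pixel columns grow to the right and rows downward; lengths in m; the calibration is good to about 2 mm. A picture is of the moment at which its call begins: read the wrist's pose just before it. get_calibration takes no time and is no camera call; for the wrist camera it gives the pose at the moment of the call.
- bot.hand_in(): hands the job in, once; it reports no verdict.
Trained networks look in the newest picture that a camera, given by its name, has taken for a name from the list of things; names that differ only in an ending like _2 or _b are one class to them, and where a whole thing is asked for, a point or a joint stands for the part that bears it (a point fixed in the world has none). Each returns a list of dicts, best first, with "p" (0 to 1); they miss things now and then, are a little off and sometimes report something else, mostly with a low value. They report only what shows in the picture. A call takes as long as a camera call.
- bot.find_in(name, camera): "point" ([x, y, z] in m, in world coordinates, good to about 4 mm: the middle of the surface that is visible of it).
The state is a dict: "time_s": time; "joint_positions": joint angles; "qvel": joint speeds; "tau": joint torques, N m; "position": TCP position; "tcp_rot": TCP orientation; "force": force on the tool from outside, world axes, zero at the start; "moment": the same for the moment, N m; "opening": opening from 0.0 (shut) to 1.0 (fully open).
Only numpy, scipy, OpenCV 4.12 (cv2) and the standard library are available. Lean on these libraries where they do the work, as an engineer would, in place of code of your own. Each camera call takes 0.05 s, during which the arm holds its last target.

## Working session

There is one attempt and no reset: what is moved stays moved. The work goes in short steps, Python scripts to look and compute and a tool call to move; the robot and the scene stay as the last step left them, time stands still between calls to the robot, and variables do not carry over. Pictures are saved under pics/ and viewed, and the job is handed in when it is done.

Besides the shell and the picture viewer there is one more tool, called after ">>>" in YAML: its name, and indented under it one key for each argument. apply_moves: Moves the arm, as the interface text tells. Its arguments: {"type":"object","properties":{"motion":{"type":"string"}},"required":["motion"]}

```bash
ls; mkdir -p pics; python3 - <<'E'
from rig import bot
import cv2, numpy as np
print(bot.read_state()); print(bot.pinch_z)
for n in ["side","top","wrist"]:
    im=bot.capture(n); cv2.imwrite(f"pics/a_{n}.png",im[:,:,::-1])
    for t in ["case","lid_handle","lid_hinge","lid","red_rod","black_box","bottle","tape"]:
        r=bot.find_in(t,n)[:2]
        print(n,t,[(np.round(d["point"],4).tolist(),round(d["p"],2)) for d in r])
print(bot.get_calibration("top"));print(bot.get_calibration("side"));print(bot.read_state()["time_s"])
E
```

```text
pics
{'time_s': 0.0, 'joint_positions': array([-8.05286965e+01,  3.02760687e+01,  8.21568193e+01,  5.03346122e-04,
        6.76880262e+01, -1.02262817e+01]), 'qvel': array([ 0.09188309,  0.03641163, -0.00934576, -0.00692115,  0.02394079,
       -0.04594964]), 'tau': array([-1.11276433e-03, -4.40045643e+01, -1.76593173e+01,  6.34008832e-02,
        5.82415354e-02, -1.63677792e-04]), 'position': array([ 0.21057851, -0.58768357,  0.22160029]), 'tcp_rot': array([[ 9.41485943e-01,  3.37052079e-01, -3.39249057e-04],
       [ 3.37052032e-01, -9.41483717e-01,  2.08291866e-03],
       [ 3.82654601e-04, -2.07538322e-03, -9.99997773e-01]]), 'force': array([ 0.32641892, -0.33899389, -0.39527553]), 'moment': array([ 0.00765594, -0.02084818, -0.01846619]), 'opening': 0.9976454464201795}
0.0187
side case [([0.4798, 0.038, 0.1138], 0.79)]
side lid_handle [([0.5006, 0.0128, 0.1148], 0.67)]
side lid_hinge [([0.5009, 0.0061, 0.1153], 0.78)]
side lid [([0.4992, 0.0101, 0.1141], 0.61)]
side red_rod []
side black_box [([0.5393, 0.3837, 0.0289], 0.93)]
side bottle [([0.6267, -0.4339, 0.0711], 0.9)]
side ta
[... 442 characters left out ...]
id_handle []
wrist lid_hinge []
wrist lid []
wrist red_rod []
wrist black_box []
wrist bottle []
wrist tape []
{'fx': 425.5178939821378, 'fy': 425.5178939821378, 'cx': 276.5689963454376, 'cy': 214.0973980341377, 'D': array([-0.05311276,  0.        ,  0.        ,  0.        ,  0.        ]), 'rvec': array([ 2.17626084, -2.14735383,  0.10706217]), 'tvec': array([-0.00698824,  0.54568483,  1.10839174])}
{'fx': 382.63581594136843, 'fy': 382.63581594136843, 'cx': 279.68437988790026, 'cy': 210.76536281995817, 'D': array([-0.07463421,  0.        ,  0.        ,  0.        ,  0.        ]), 'rvec': array([ 0.80781167, -2.45508853,  1.2263123 ]), 'tvec': array([0.41517841, 0.2899947 , 0.87031083])}
1.35
```

View pics/a_top.png

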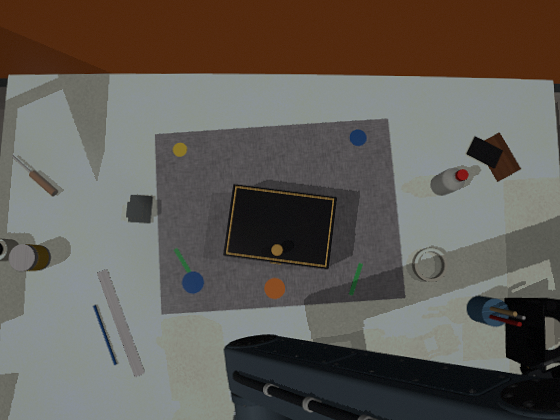

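View pics/a_side.png

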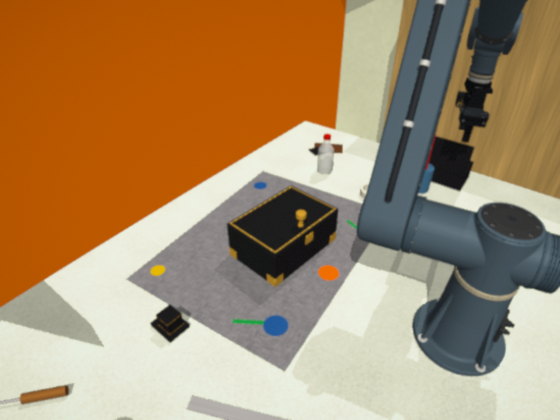

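```bash
cat > h.py <<'E'
import cv2, numpy as np
def ray(c,uv):
    K=np.array([[c["fx"],0,c["cx"]],[0,c["fy"],c["cy"]],[0,0,1]])
    p=cv2.undistortPoints(np.array(uv,float).reshape(-1,1,2),K,c["D"]).reshape(-1,2)
    R=cv2.Rodrigues(c["rvec"])[0]; o=-R.T@c["tvec"]
    d=(R.T@np.c_[p,np.ones(len(p))].T).T
    return o,d/np.linalg.norm(d,axis=1)[:,None]
def atz(c,uv,z):
    o,d=ray(c,uv); return o+d*((z-o[2])/d[:,2])[:,None]
def tri(cs,uvs):
    A=np.zeros((3,3));b=np.zeros(3);L=[]
    for c,uv in zip(cs,uvs):
        o,d=ray(c,uv);d=d[0];P=np.eye(3)-np.outer(d,d);A+=P;b+=P@o;L.append((o,d))
    x=np.linalg.solve(A,b)
    return x,[np.linalg.norm(np.cross(x-o,d)) for o,d in L]
def proj(c,P):
    K=np.array([[c["fx"],0,c["cx"]],[0,c["fy"],c["cy"]],[0,0,1]])
    return cv2.projectPoints(np.array(P,float).reshape(-1,3),c["rvec"],c["tvec"],K,c["D"])[0].reshape(-1,2)
E
python3 - <<'E'
import cv2,numpy as np
a=cv2.imread("pics/a_top.png")[175:280,215:345]; b=cv2.imread("pics/a_side.png")[180:290,220:345]
cv2.imwrite("pics/b_top.png",cv2.resize(a,None,fx=6,fy=5.7,interpolation=cv2.INTER_CUBIC)[:600,:800])
cv2.imwrite("pics/b_side.png",cv2.resize(b,None,fx=5.4,fy=5.4,interpolation=cv2.INTER_CUBIC)[:600,:800])
E
```

```text
(no output)
```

View pics/b_top.png

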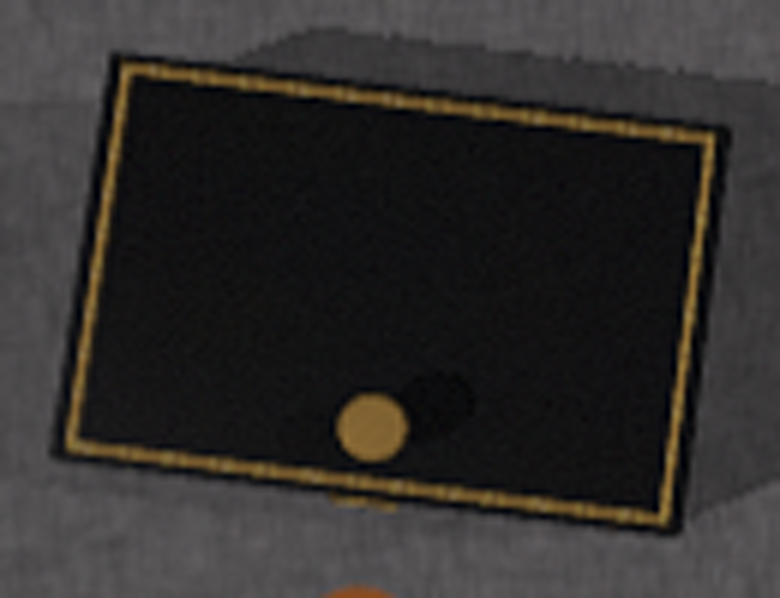

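View pics/b_side.png

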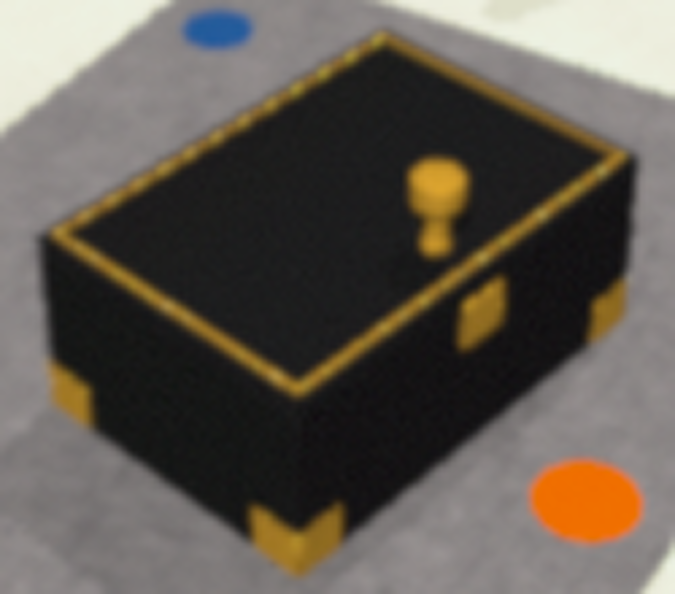

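```bash
python3 - <<'E'
from rig import bot
from h import *
ct=bot.get_calibration("top");cs=bot.get_calibration("side")
T=lambda p:np.array([215+(p[0]+.5)/6-.5,175+(p[1]+.5)/5.7-.5])
S=lambda p:np.array([220+(p[0]+.5)/5.4-.5,180+(p[1]+.5)/5.4-.5])
N=["FL","FR","nR","nL","knob"]
t=[(125,67),(713,136),(668,520),(72,446),(373,427)]
s=[(57,233),(383,38),(628,152),(298,388),(439,186)]
X=[]
for n,a,b in zip(N,t,s):
    x,e=tri([ct,cs],[T(a),S(b)]); X.append(x)
    print(n,np.round(x,4),np.round(e,4), "top@z",np.round(atz(ct,T(a),.1145 if n!="knob" else .1575),4),"side@z",np.round(atz(cs,S(b),.1145 if n!="knob" else .1495),4))
X=np.array(X)
P=atz(ct,[T(a) for a in t[:4]],.1145); Q=atz(cs,[S(b) for b in s[:4]],.1145)
for P in (P,Q,X[:4]):
    c=P.mean(0); d1=(P[0]-P[1]+P[3]-P[2])/2; d2=(P[0]-P[3]+P[1]-P[2])/2
    print(c, np.linalg.norm(d1),np.linalg.norm(d2), np.degrees(np.arctan2(-d1[0],d1[1])), np.degrees(np.arctan2(d2[1],d2[0])))
E
```

```text
FL [0.6047 0.103  0.1154] [0. 0.] top@z [[0.6048 0.1031 0.1145]] side@z [[0.6055 0.1022 0.1145]]
FR [ 0.5783 -0.1411  0.1118] [0.0006 0.0006] top@z [[ 0.5774 -0.1411  0.1145]] side@z [[ 0.5765 -0.1374  0.1145]]
nR [ 0.4107 -0.1228  0.1161] [0.0004 0.0004] top@z [[ 0.4111 -0.1228  0.1145]] side@z [[ 0.4113 -0.125   0.1145]]
nL [0.4402 0.1212 0.1156] [0.001 0.001] top@z [[0.4393 0.1208 0.1145]] side@z [[0.4418 0.1207 0.1145]]
knob [ 0.4487 -0.0022  0.1507] [0.0004 0.0004] top@z [[ 0.4482 -0.0025  0.1575]] side@z [[ 0.4498 -0.0034  0.1495]]
[ 0.50816762 -0.00998138  0.1145    ] 0.2454658757655076 0.16689978388668283 -6.512036832531513 -6.201013535748418
[ 0.50875534 -0.0098666   0.1145    ] 0.2445060452574172 0.16520834121245362 -6.983701069259331 -5.378922013224494
[ 0.50846294 -0.00992336  0.11471542] 0.24566978635312 0.16709592482421687 -6.521552587752802 -6.276985714001028
```

```bash
cat >> h.py <<'E'
from scipy.spatial.transform import Rotation as Ro
YAW=-6.4; C0=np.array([.5085,-.0100,0])
Rc=Ro.from_euler('z',YAW,degrees=True).as_matrix()
def tw(p): return C0+Rc@np.array(p,float)
# tool rot: y = -case y, tilt a deg forward (z toward +case x)
def tool(a):
    R0=Rc@np.diag([1,-1,-1.]); return R0@Ro.from_euler('y',a,degrees=True).as_matrix()
def rel(st,P,R):
    R0=st["tcp_rot"]; return np.round(R0.T@(P-st["position"]),4),np.round(Ro.from_matrix(R0.T@R).as_rotvec(degrees=True),2)
E
python3 - <<'E'
from rig import bot
from h import *
st=bot.read_state()
K=tw([-.06,0,.1495]);print(K)
for a in (50,60):
    R=tool(a);z=R[:,2];P=K+(bot.pinch_z-.10)*z
    print(a,np.round(z,3),np.round(P,4),rel(st,P,R))
E
```

```text
[ 0.44887392 -0.00331186  0.1495    ]
50 [ 0.761 -0.085 -0.643] [0.387  0.0036 0.2018] (array([ 0.3655, -0.498 ,  0.0208]), array([-11.38,  49.11,  24.41]))
60 [ 0.861 -0.097 -0.5  ] [0.3789 0.0045 0.1902] (array([ 0.3582, -0.5016,  0.0324]), array([-13.65,  58.92,  23.65]))
```

>>> apply_moves:
  motion: "0.045 -0.062 -0.01 -1.5 6.5 3 0.087;0.09 -0.124 -0.02 -3 13 6 0.087;0.13 -0.185 -0.03 -4.5 20 9 0.087;0.175 -0.245 -0.03 -6 27 12 0.087;0.22 -0.305 -0.03 -7.5 33 15 0.087;0.265 -0.365 -0.03 -9 40 18 0.087;0.31 -0.425 -0.02 -10.5 46 21 0.087;0.35 -0.48 0 -12 52 24 0.087"

```text
time_s: 2.35
position: [0.3867, -0.1553, 0.2942]
tcp_rot: [[0.63, -0.103, 0.769], [-0.072, -0.995, -0.074], [0.773, -0.009, -0.634]]
force: [1.4, -0.1, 0.1]
opening: 1.002
```

```bash
python3 - <<'E'
from rig import bot
from h import *
st=bot.read_state();print(st["time_s"],st["joint_positions"],st["position"])
im=bot.capture("wrist");c=bot.get_calibration("wrist");print(c["tvec"],c["rvec"])
cv2.imwrite("pics/c_w.png",im[:,:,::-1])
for n in("lid_handle","lid"):
    print([(np.round(d["point"],4).tolist(),round(d["p"],2)) for d in bot.find_in(n,"wrist")[:2]])
K=tw([-.06,0,.1495])
print(np.round(proj(c,[K,K+[0,0,.008]]+[tw([x,y,.1145]) for x in(-.09,.09) for y in (-.13,.13)]),1))
for a in (50,55,60):
    R=tool(a);z=R[:,2]
    print(a,[rel(st,K+(bot.pinch_z-b)*z,R) for b in (.1,0)])
E
```

```text
2.35 [-74.63043336   0.56253648 139.72957841  74.98837214  48.41472862
 -36.35908462] [ 0.38667238 -0.15531257  0.29415459]
[-0.10674132  0.52387801  0.1730021 ] [ 1.77573317 -1.93925513  0.62732877]
[([0.5392, -0.0536, 0.1167], 0.57)]
[([0.5337, -0.0542, 0.1144], 0.82), ([0.5381, -0.057, 0.1146], 0.23)]
[[129.8 286.5]
 [126.7 283.1]
 [264.6 332.9]
 [  9.2 324.8]
 [271.8 191. ]
 [ 76.7 188.6]]
50 [(array([-0.0827, -0.1573,  0.0471]), array([-0.72, -0.62, -0.08])), (array([-0.0838, -0.156 ,  0.1471]), array([-0.72, -0.62, -0.08]))]
55 [(array([-0.0898, -0.1573,  0.0474]), array([-0.72,  4.38, -0.11])), (array([-0.0822, -0.156 ,  0.1471]), array([-0.72,  4.38, -0.11]))]
60 [(array([-0.0968, -0.1572,  0.0482]), array([-0.71,  9.38, -0.14])), (array([-0.0805, -0.156 ,  0.1469]), array([-0.71,  9.38, -0.14]))]
```

View pics/c_w.png

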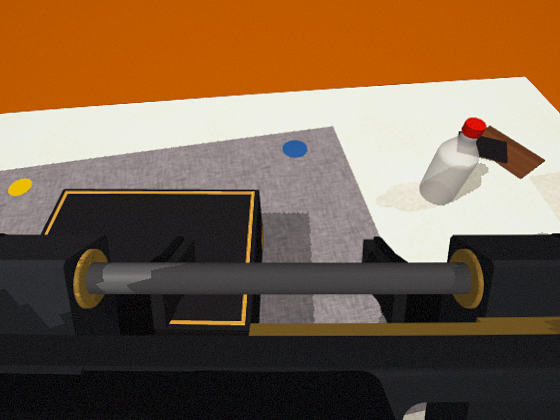

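```bash
cat > fk.py <<'E'
import numpy as np
from scipy.spatial.transform import Rotation as Ro
from scipy.optimize import least_squares
D=[([-80.5287,30.2761,82.1568,0.0005,67.688,-10.2263],[.21057851,-.58768,.2216],[[.9415,.33705,-.00034],[.33705,-.94148,.00208],[.00038,-.00208,-1]]),
([-74.63043336,0.56253648,139.72957841,74.98837214,48.41472862,-36.35908462],[ 0.38667238,-0.15531257,0.29415459],[[0.63, -0.103, 0.769], [-0.072, -0.995, -0.074], [0.773, -0.009, -0.634]])]
def rot(ax,a): return Ro.from_euler(ax,a,degrees=True).as_matrix()
def R6(q,s=(1,1,1,1)):
    return rot('z',q[0])@rot('y',q[1]+q[2])@rot('z',s[0]*q[3])@rot('y',s[1]*q[4])@rot('z',s[2]*q[5])
def fk(q,p,s=(1,1,1)):
    d1,a1,a2,a3,d4,d6,l=p
    R1=rot('z',q[0]);R2=R1@rot('y',q[1]);R3=R2@rot('y',q[2]);R=R6(q,s)
    pos=np.array([0,0,d1])+R1@[a1,l,0]+R2@[0,0,a2]+R3@[a3,0,d4]+R@[0,0,d6]
    return pos,R
E
python3 - <<'E'
from fk import *
import itertools
for s in itertools.product((1,-1),(1,-1),(1,-1)):
    Q=[R6(q,s).T@np.array(R) for q,_,R in D]
    print(s,np.round(Ro.from_matrix(Q[0].T@Q[1]).magnitude()*57.3,2),np.round(Q[0],2).tolist())
E
```

```text
(1, 1, 1) 0.02 [[-0.0, -1.0, -0.0], [1.0, -0.0, -0.0], [0.0, 0.0, 1.0]]
(1, 1, -1) 52.27 [[0.35, -0.94, -0.0], [0.94, 0.35, -0.0], [0.0, 0.0, 1.0]]
(1, -1, 1) 58.35 [[-0.3, 0.66, 0.69], [0.95, 0.3, 0.12], [-0.12, 0.69, -0.71]]
(1, -1, -1) 46.68 [[0.05, 0.72, 0.69], [0.99, 0.05, -0.12], [-0.12, 0.69, -0.71]]
(-1, 1, 1) 150.0 [[-0.0, -1.0, -0.0], [1.0, -0.0, 0.0], [-0.0, 0.0, 1.0]]
(-1, 1, -1) 118.03 [[0.35, -0.94, 0.0], [0.94, 0.35, 0.0], [-0.0, 0.0, 1.0]]
(-1, -1, 1) 153.88 [[-0.3, 0.66, 0.69], [0.95, 0.3, 0.12], [-0.12, 0.69, -0.71]]
(-1, -1, -1) 132.95 [[0.05, 0.72, 0.69], [0.99, 0.05, -0.12], [-0.12, 0.69, -0.71]]
```

```bash
python3 - <<'E'
from fk import *
for mask in ([1,0,1,0,1,1,1],[1,1,1,0,1,1,1],[1,0,1,1,1,1,1]):
    m=np.array(mask,bool)
    def f(x):
        p=np.zeros(7);p[m]=x;return np.concatenate([fk(q,p)[0]-P for q,P,_ in D])
    r=least_squares(f,np.full(m.sum(),.2));p=np.zeros(7);p[m]=r.x
    print(np.round(p,4),np.round(f(r.x)*1e3,2))
E
```

```text
[-0.0086  0.      0.7048  0.      0.2778  0.282   0.1195] [  7.92   4.11  -9.46  -5.61 -11.62   9.46]
[ 0.053  -0.061   0.7027  0.      0.348   0.3055  0.111 ] [-0.  0. -0. -0. -0.  0.]
[0.2742 0.     0.588  0.1141 0.3917 0.3055 0.111 ] [ 0.  0.  0.  0. -0.  0.]
```

```bash
python3 - <<'E'
from rig import bot
from h import *
st=bot.read_state();print(st["time_s"],st["joint_positions"],st["position"])
K=tw([-.06,0,.1495])
for a in (10,20,30):
    R=tool(a);z=R[:,2]
    print(a,[(b,rel(st,K+(bot.pinch_z-b)*z,R)) for b in (.1,)])
E
```

```text
2.5 [-74.12801257   0.4273657  139.91723153  74.62019224  48.57115174
 -36.54486748] [ 0.38720193 -0.14849951  0.29342414]
10 [(0.1, (array([-0.0279, -0.1498,  0.0683]), array([ -1.15, -40.47,   1.11])))]
20 [(0.1, (array([-0.0394, -0.1501,  0.0601]), array([ -1.23, -30.47,   0.99])))]
30 [(0.1, (array([-0.0522, -0.1504,  0.054 ]), array([ -1.3 , -20.47,   0.88])))]
```

>>> apply_moves:
  motion: "0 0 0 0 -6 0 0.087;0 0 0 0 -12 0 0.087;0 0 0 0 -18 0 0.087;0 0 0 0 -25 0 0.087;0 0 0 0 -25 0 0.087;0 0 0 0 -25 0 0.087;0 0 0 0 -25 0 0.087;0 0 0 0 -25 0 0.087"

```text
time_s: 3.5
position: [0.3854, -0.1515, 0.2921]
tcp_rot: [[0.899, -0.095, 0.428], [-0.091, -0.995, -0.03], [0.429, -0.012, -0.903]]
force: [-0.2, -0.4, 0.2]
opening: 0.999
```

```bash
python3 - <<'E'
from rig import bot
from h import *
import fk
from scipy.optimize import least_squares
st=bot.read_state();print(st["time_s"],st["joint_positions"].tolist(),st["position"].tolist())
D=fk.D+[(st["joint_positions"],st["position"],0),([-74.12801257,0.4273657,139.91723153,74.62019224,48.57115174,-36.54486748],[ 0.38720193,-0.14849951,0.29342414],0)]
m=np.ones(7,bool)
f=lambda p:np.concatenate([fk.fk(q,p)[0]-P for q,P,_ in D])
r=least_squares(f,np.full(7,.2));print(np.round(r.x,4),np.round(f(r.x)*1e3,2),np.linalg.svd(r.jac)[1])
K=tw([-.06,0,.1495])
for a in (10,20,30):
    R=tool(a);z=R[:,2]
    print(a,[(b,rel(st,K+(bot.pinch_z-b)*z,R)) for b in (.1,)])
E
```

```text
3.5 [-51.56805251740717, -1.27061115724663, 121.1446287164221, 26.355920582888285, 45.49877712230574, 27.791015433155966] [0.38536838924266925, -0.15147781957073436, 0.29208852300662347]
[0.2742 0.     0.588  0.1141 0.3917 0.3055 0.111 ] [-0. -0.  0. -0. -0.  0.  0.  0. -0. -0. -0.  0.] [3.79835788 2.85300965 2.14404283 0.67759059 0.54801319 0.23761843
 0.14136379]
10 [(0.1, (array([ 0.0041, -0.153 ,  0.0732]), array([ -0.95, -15.39,   0.7 ])))]
20 [(0.1, (array([-0.0099, -0.1532,  0.0706]), array([-1.  , -5.39,  0.62])))]
30 [(0.1, (array([-0.0241, -0.1533,  0.0705]), array([-1.05,  4.61,  0.53])))]
```

```bash
cat >> fk.py <<'E'
PR=[.2742,0,.588,.1141,.3917,.3055,.111]
LO=np.array([-176.69,-43.24,12.49,-82,0,-163.58]);HI=np.array([176.69,126.21,139.97,262,151.66,163.58])
RF=rot('z',90)
def ik(P,R,q0):
    def f(q):
        p,r=fk(q,PR); return np.r_[(p-P)*10,Ro.from_matrix((r@RF).T@R).as_rotvec()*3]
    s=least_squares(f,np.clip(q0,LO+.01,HI-.01),bounds=(LO,HI),x_scale=30)
    return s.x,np.abs(s.fun).max()
E
python3 - <<'E'
from rig import bot
from h import *
from fk import ik
q=bot.read_state()["joint_positions"]
H=np.array([.09,0,.1065])
def K(th):
    th=np.radians(th);v=np.array([-.15,0,.043]);c,s=np.cos(th),np.sin(th)
    return tw(H+[c*v[0]+s*v[2],0,-s*v[0]+c*v[2]])
for t0 in (20,30,40,50):
    P=K(0);R=tool(t0)
    for b in (.1,0):
        qq,e=ik(P+(bot.pinch_z-b)*R[:,2],R,q);print(t0,b,np.round(qq),round(e,4))
print()
for th in (60,80,95,105):
  qc=qq
  for t in (30,10,0,-20,-30,-40,-50):
    R=tool(t);qc,e=ik(K(th)+bot.pinch_z*R[:,2],R,qc);print(th,t,np.round(K(th),3),np.round(qc),round(e,4))
E
```

```text
20 0.1 [-18.   8. 124.   8.  29.  71.] 0.0
20 0 [-17.  23. 126.  19.  11.  62.] 0.0
30 0.1 [-21.   7. 133.  35.  13.  42.] 0.0
30 0 [-19.  26. 134. 144.  11. -66.] 0.0
40 0.1 [-23.   8. 140. 117.  11. -40.] 0.1298
40 0 [-20.  31. 140. 163.  30. -86.] 0.0479
50 0.1 [-18.   9. 140. 151.  12. -70.] 0.4488
50 0 [-18.  33. 140. 169.  39. -89.] 0.2804

60 30 [ 0.56  -0.016  0.258] [-15.  16. 112.  12.  22.  71.] 0.0
60 10 [ 0.56  -0.016  0.258] [-14.  21.  97.   2.  52.  82.] 0.0
60 0 [ 0.56  -0.016  0.258] [-13.  24.  90.   0.  66.  83.] 0.0
60 -20 [ 0.56  -0.016  0.258] [-12.  33.  77.  -2.  90.  85.] 0.0
60 -30 [ 0.56  -0.016  0.258] [-12.  38.  71.  -3. 101.  85.] 0.0
60 -40 [ 0.56  -0.016  0.258] [-11.  43.  65.  -3. 112.  85.] 0.0
60 -50 [ 0.56  -0.016  0.258] [-11.  48.  60.  -4. 122.  85.] 0.0
80 30 [ 0.614 -0.022  0.262] [-12.  23. 116. 118.   0. -32.] 0.5824
80 10 [ 0.614 -0.022  0.262] [-13.  25. 118. 115.   0. -31.] 1.3727
80 0 [ 0.614 -0.022  0.262] [-13.  27. 119. 113.   0. -30.] 1.763
80 -20 [ 0.614 -0.022  0.262] [-14.  29. 122. 110.   0. -29.] 2.5315
80 -30 [ 0.614 -0.022 
[... 407 characters left out ...]
] [-11.  41.  61.  -2.  97.  85.] 0.0
95 -30 [ 0.654 -0.026  0.252] [-11.  46.  54.  -2. 110.  85.] 0.0
95 -40 [ 0.654 -0.026  0.252] [-11.  51.  47.  -3. 122.  85.] 0.0
95 -50 [ 0.654 -0.026  0.252] [-11.  57.  40.  -4. 133.  84.] 0.0
105 30 [ 0.678 -0.029  0.24 ] [-13.  26.  97.   8.  27.  77.] 0.0
105 10 [ 0.678 -0.029  0.24 ] [-12.  31.  82.   1.  57.  84.] 0.0
105 0 [ 0.678 -0.029  0.24 ] [-12.  35.  74.   0.  72.  85.] 0.0
105 -20 [ 0.678 -0.029  0.24 ] [-11.  44.  58.  -2.  99.  85.] 0.0
105 -30 [ 0.678 -0.029  0.24 ] [-11.  49.  50.  -2. 111.  85.] 0.0
105 -40 [ 0.678 -0.029  0.24 ] [-11.  54.  42.  -3. 124.  85.] 0.0
105 -50 [ 0.678 -0.029  0.24 ] [-11.  60.  34.  -4. 135.  84.] 0.0
```

>>> apply_moves:
  motion: "-0.001 -0.04 0.01 -0.3 -3 0.2 0.087;-0.002 -0.08 0.03 -0.6 -6 0.4 0.087;-0.003 -0.12 0.05 -1 -10.4 0.7 0.087;-0.003 -0.153 0.072 -1 -10.4 0.7 0.087;-0.003 -0.153 0.072 -1 -10.4 0.7 0.087;-0.003 -0.153 0.072 -1 -10.4 0.7 0.087;-0.003 -0.153 0.072 -1 -10.4 0.7 0.087;-0.003 -0.153 0.072 -1 -10.4 0.7 0.087"

```text
time_s: 4.5
position: [0.4287, -0.0022, 0.2285]
tcp_rot: [[0.959, -0.113, 0.259], [-0.109, -0.994, -0.031], [0.26, 0.002, -0.965]]
force: [0.6, 0.3, -0.4]
opening: 0.998
```

```bash
python3 - <<'E'
from rig import bot
from h import *
st=bot.read_state();print(st["time_s"],st["joint_positions"].tolist(),st["position"].tolist())
c=bot.get_calibration("wrist");im=bot.capture("wrist")
cv2.imwrite("pics/d_w.png",im[:,:,::-1])
cv2.imwrite("pics/d_t.png",bot.capture("top")[150:300,180:380,::-1].repeat(3,0).repeat(3,1))
K=tw([-.06,0,.1495])
print(np.round(proj(c,[K,K+[0,0,.008]]+[tw([x,y,.1145]) for x in(-.0835,.0835) for y in (-.123,.123)]),1))
R=tool(15);z=R[:,2]
print([(b,rel(st,K+(bot.pinch_z-b)*z,R)) for b in (.1,.0)])
E
```

```text
4.5 [-17.31258547974404, 9.15592205007423, 118.8852022808659, 4.502629985344705, 37.19120851803076, 75.92704900677327] [0.4287288467214866, -0.0021866554650144523, 0.22854762276432672]
[[276.8 216.2]
 [276.8 216.3]
 [419.7 242.7]
 [134.2 243.1]
 [417.9  50.7]
 [135.5  51. ]]
[(0.1, (array([-0.001 , -0.0011,  0.0003]), array([ 0.11, -0.09, -0.06]))), (0.0, (array([-0.0012, -0.0013,  0.1003]), array([ 0.11, -0.09, -0.06])))]
```

View pics/d_w.png

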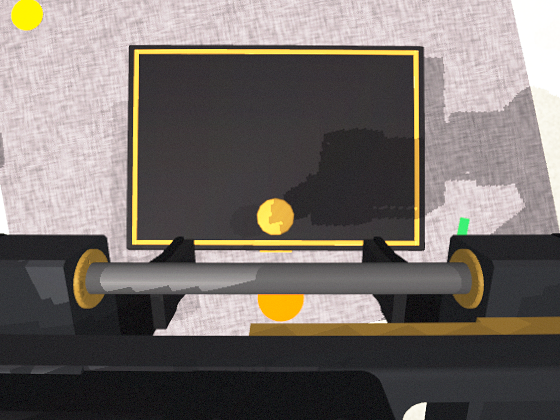

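View pics/d_t.png

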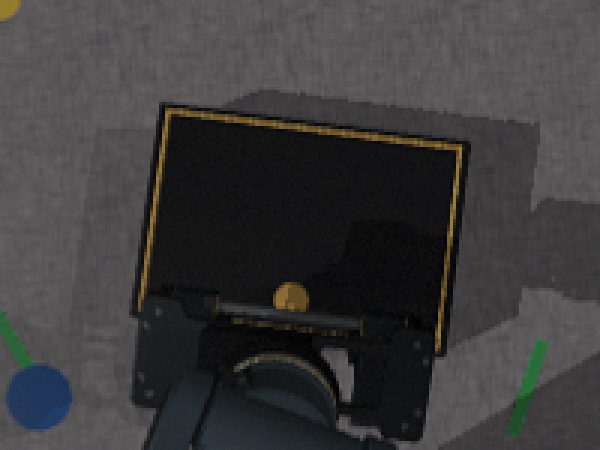

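>>> apply_moves:
  motion: "-0.001 -0.001 0.025 0 0 0 0.087;-0.001 -0.001 0.05 0 0 0 0.087;-0.001 -0.001 0.075 0 0 0 0.087;-0.001 -0.001 0.1 0 0 0 0.087;-0.001 -0.001 0.1 0 0 0 0.01;-0.001 -0.001 0.1 0 0 0 0.01;-0.001 -0.001 0.1 0 0 0 0.01;-0.001 -0.001 0.1 0 0 0 0.01"

```text
time_s: 5.6
position: [0.4538, -0.0031, 0.132]
tcp_rot: [[0.959, -0.111, 0.259], [-0.107, -0.994, -0.03], [0.261, 0.002, -0.965]]
force: [0.3, 1.3, -0.1]
opening: 0.631
```

```bash
cat > arc.py <<'E'
from rig import bot
from h import *
from fk import ik
import sys
st=bot.read_state();q=st["joint_positions"];print(st["time_s"],np.round(q,1),st["position"],st["force"],st["opening"])
H=np.array([.09,0,.1065])
def K(th):
    th=np.radians(th);v=np.array([-.15,0,.043]);c,s=np.cos(th),np.sin(th)
    return tw(H+[c*v[0]+s*v[2],0,-s*v[0]+c*v[2]])
if len(sys.argv)>1:
  off=float(sys.argv[3]) if len(sys.argv)>3 else 0
  for th,t in zip(np.linspace(*map(float,sys.argv[1].split(',')),9)[1:],np.linspace(*map(float,sys.argv[2].split(',')),9)[1:]):
    R=tool(t);P=K(th)+bot.pinch_z*R[:,2]
    q2,e=ik(P,R,q);dq=np.abs(q2-q).max();q=q2
    a,b=rel(st,P,R);print(round(th),round(t),np.round(a,3),np.round(b,1),round(dq,1),round(e,3),np.round(q))
E
python3 arc.py 0,40 15,-5
```

```text
5.6 [-16.3  23.2 122.5   7.5  19.5  73.4] [ 0.45380575 -0.00312573  0.13203943] [ 0.34782455  1.29432004 -0.14873989] 0.6311857866186216
5 12 [ 0.006  0.001 -0.011] [ 0.1 -2.6  0.1] 6.9 0.0 [-16.  22. 119.   5.  26.  76.]
10 10 [ 0.014  0.001 -0.022] [ 0.1 -5.1  0.1] 6.4 0.0 [-16.  21. 116.   3.  33.  78.]
15 8 [ 0.023  0.001 -0.031] [ 0.1 -7.6  0.1] 6.1 0.0 [-15.  21. 113.   2.  39.  80.]
20 5 [ 0.032  0.001 -0.04 ] [  0.1 -10.1   0.1] 5.8 0.0 [-15.  21. 109.   1.  45.  81.]
25 2 [ 0.042  0.001 -0.049] [  0.1 -12.6   0. ] 5.6 0.0 [-14.  21. 106.   0.  50.  82.]
30 0 [ 0.053  0.001 -0.056] [  0.1 -15.1   0. ] 5.3 0.0 [-14.  22. 102.  -0.  56.  82.]
35 -2 [ 0.065  0.001 -0.062] [  0.1 -17.6   0. ] 5.1 0.0 [-14.  23.  99.  -0.  61.  83.]
40 -5 [ 0.076  0.001 -0.068] [  0.1 -20.1   0. ] 5.0 0.0 [-13.  24.  95.  -1.  66.  83.]
```

>>> apply_moves:
  motion: "0 0 0 0 0 0 0.01;0 0 0 0 0 0 0.01;0 0 0 0 0 0 0.01;0 0 0 0 0 0 0.01;0 0 0 0 0 0 0.01;0 0 0 0 0 0 0.01;0.003 0 -0.005 0 -1.3 0 0.01;0.006 0.001 -0.011 0 -2.6 0 0.01"

```text
time_s: 6.6
position: [0.4565, -0.0034, 0.1431]
tcp_rot: [[0.971, -0.112, 0.213], [-0.11, -0.994, -0.023], [0.214, -0.001, -0.977]]
force: [6.9, 14.1, -4.1]
opening: 0.305
```

```bash
python3 arc.py 4.6,52 12.4,-12
```

```text
6.6 [-15.9  22.1 119.4   4.7  26.4  76.6] [ 0.45651868 -0.00340279  0.14314279] [ 6.89452714 14.10006209 -4.07240267] 0.3048919804527916
11 9 [ 0.009  0.001 -0.013] [-0.  -3.  -0.1] 7.7 0.0 [-15.  21. 116.   3.  34.  79.]
16 6 [ 0.019  0.001 -0.025] [-0.  -6.1 -0.1] 7.3 0.0 [-15.  21. 112.   1.  41.  80.]
22 3 [ 0.03   0.001 -0.036] [-0.  -9.1 -0. ] 6.9 0.0 [-15.  21. 107.   1.  48.  81.]
28 0 [ 0.042  0.001 -0.046] [ -0.  -12.2  -0. ] 6.5 0.0 [-14.  22. 103.   0.  55.  82.]
34 -3 [ 0.054  0.001 -0.054] [ -0.  -15.2  -0. ] 6.2 0.0 [-14.  23.  99.  -0.  61.  83.]
40 -6 [ 0.068  0.001 -0.061] [ -0.  -18.3  -0. ] 6.0 0.0 [-13.  24.  95.  -1.  67.  83.]
46 -9 [ 0.083  0.001 -0.067] [ -0.  -21.3  -0. ] 5.7 0.0 [-13.  26.  90.  -1.  73.  84.]
52 -12 [ 0.097  0.001 -0.07 ] [ -0.  -24.4  -0. ] 5.5 0.0 [-13.  28.  86.  -1.  78.  84.]
```

>>> apply_moves:
  motion: "0.009 -0.001 -0.013 0 -3 0 0.01;0.019 -0.001 -0.025 0 -6.1 0 0.01;0.03 -0.001 -0.036 0 -9.1 0 0.01;0.042 -0.001 -0.046 0 -12.2 0 0.01;0.054 -0.001 -0.054 0 -15.2 0 0.01;0.068 -0.001 -0.061 0 -18.3 0 0.01;0.083 -0.001 -0.067 0 -21.3 0 0.01;0.097 -0.001 -0.07 0 -24.4 0 0.01"

```text
time_s: 7.6
position: [0.5341, -0.0123, 0.2325]
tcp_rot: [[0.971, -0.111, -0.213], [-0.109, -0.994, 0.022], [-0.214, 0.002, -0.977]]
force: [-2.2, -0.3, 1.7]
opening: 0.308
```

```bash
python3 arc.py 50,98 -12,-44;  python3 - <<'E'
from rig import bot
import cv2
cv2.imwrite("pics/e_s.png",bot.capture("side")[:,:,::-1])
E
```

```text
7.6 [-12.5  28.1  85.7  -1.4  78.5  84.3] [ 0.53413437 -0.01227122  0.23251553] [-2.20498712 -0.34820265  1.65289678] 0.30817607341922765
56 -16 [ 0.01   0.001 -0.007] [ 0.1 -3.6  0. ] 5.7 0.0 [-12.  30.  81.  -2.  84.  84.]
62 -20 [ 0.023  0.001 -0.014] [ 0.1 -7.6  0. ] 6.4 0.0 [-12.  33.  76.  -2.  91.  85.]
68 -24 [ 0.037  0.001 -0.02 ] [  0.1 -11.6  -0. ] 6.2 0.0 [-12.  36.  71.  -2.  97.  85.]
74 -28 [ 0.051  0.001 -0.025] [  0.1 -15.6  -0. ] 6.1 0.0 [-11.  40.  65.  -2. 103.  85.]
80 -32 [ 0.066  0.001 -0.028] [  0.1 -19.6  -0. ] 6.0 0.0 [-11.  43.  60.  -3. 109.  85.]
86 -36 [ 0.081  0.001 -0.03 ] [  0.1 -23.6  -0. ] 6.0 0.0 [-11.  47.  54.  -3. 115.  85.]
92 -40 [ 0.096  0.001 -0.029] [  0.1 -27.6  -0. ] 6.0 0.0 [-11.  50.  48.  -3. 121.  85.]
98 -44 [ 0.111  0.001 -0.028] [  0.1 -31.6  -0. ] 6.0 0.0 [-11.  54.  43.  -4. 127.  85.]
```

View pics/e_s.png

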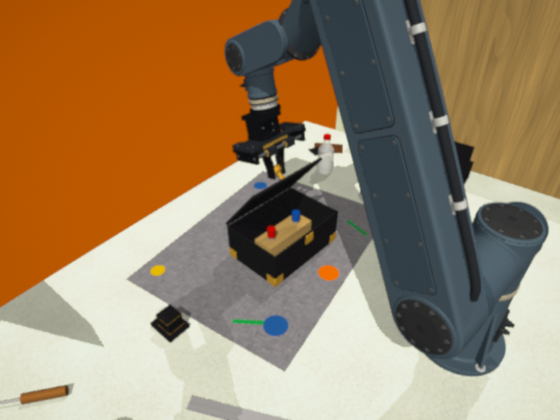

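>>> apply_moves:
  motion: "0.01 0.001 -0.007 0 -3.6 0 0.01;0.023 0.001 -0.014 0 -7.6 0 0.01;0.037 0.001 -0.02 0 -11.6 0 0.01;0.051 0.001 -0.025 0 -15.6 0 0.01;0.066 0.001 -0.028 0 -19.6 0 0.01;0.081 0.001 -0.03 0 -23.6 0 0.01;0.096 0.001 -0.029 0 -27.6 0 0.01;0.111 0.001 -0.028 0 -31.6 0 0.01"

```text
time_s: 8.65
position: [0.649, -0.0257, 0.2355]
tcp_rot: [[0.717, -0.111, -0.689], [-0.081, -0.994, 0.076], [-0.693, 0.001, -0.721]]
force: [-2.1, 0.6, -3.7]
opening: 0.304
```

```bash
python3 arc.py 97,105 -44,-46;  python3 - <<'E'
from rig import bot
import cv2
cv2.imwrite("pics/f_s.png",bot.capture("side")[:,:,::-1])
E
```

```text
8.65 [-10.7  54.4  42.5  -3.8 126.8  84.7] [ 0.64900649 -0.02574201  0.23550445] [-2.06311512  0.59374875 -3.66492592] 0.30417664423039664
98 -44 [-0.001  0.     0.001] [ 0.1 -0.4 -0. ] 0.4 0.0 [-11.  55.  42.  -4. 127.  85.]
99 -44 [ 0.002  0.    -0.   ] [ 0.1 -0.6 -0. ] 0.7 0.0 [-11.  55.  42.  -4. 128.  85.]
100 -45 [ 0.004  0.    -0.001] [ 0.1 -0.9 -0. ] 0.7 0.0 [-11.  55.  41.  -4. 128.  85.]
101 -45 [ 0.007  0.    -0.002] [ 0.1 -1.2 -0. ] 0.7 0.0 [-11.  56.  40.  -4. 129.  85.]
102 -45 [ 0.009  0.    -0.003] [ 0.1 -1.4 -0. ] 0.7 0.0 [-11.  56.  40.  -4. 129.  85.]
103 -46 [ 0.012  0.    -0.004] [ 0.1 -1.6 -0. ] 0.7 0.0 [-11.  57.  39.  -4. 130.  85.]
104 -46 [ 0.014  0.    -0.004] [ 0.1 -1.9 -0. ] 0.7 0.0 [-11.  57.  38.  -4. 130.  85.]
105 -46 [ 0.017  0.    -0.005] [ 0.1 -2.2 -0. ] 0.7 0.0 [-11.  58.  37.  -4. 131.  84.]
```

View pics/f_s.png

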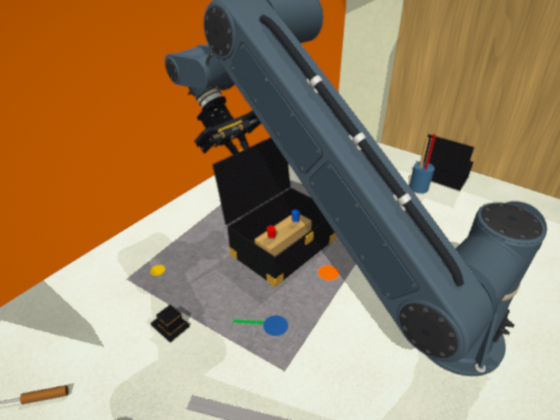

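>>> apply_moves:
  motion: "0.002 0 0 0 -0.6 0 0.01;0.007 0 -0.002 0 -1.2 0 0.01;0.012 0 -0.004 0 -1.6 0 0.01;0.017 0 -0.005 0 -2.2 0 0.01;0.017 0 -0.005 0 -2.2 0 0.01;0.017 0 -0.005 0 -2.2 0 0.087;0.017 0 -0.005 0 -2.2 0 0.087;0.017 0 -0.005 0 -2.2 0 0.087"

```text
time_s: 9.7
position: [0.6654, -0.0277, 0.2305]
tcp_rot: [[0.695, -0.111, -0.71], [-0.079, -0.994, 0.078], [-0.714, 0.002, -0.7]]
force: [0.3, -0.7, 0.7]
opening: 0.559
```

>>> apply_moves:
  motion: "0 0 0 0 0 0 0.087;0 0 0 0 0 0 0.087;0 0 0 0 0 0 0.087;0 0 0 0 0 0 0.087;0 0 -0.02 0 0 0 0.087;0 0 -0.05 0 0 0 0.087;0 0 -0.08 0 0 0 0.087;0 0 -0.12 0 0 0 0.087"

```text
time_s: 10.7
position: [0.7136, -0.0326, 0.3194]
tcp_rot: [[0.671, -0.116, -0.732], [-0.075, -0.993, 0.088], [-0.738, -0.004, -0.675]]
force: [-14.9, 4.2, 16.6]
opening: 1.003
```

```bash
python3 - <<'E'
from rig import bot
from h import *
from fk import ik
st=bot.read_state();print(st["time_s"],st["position"],st["force"],st["opening"])
cs=bot.get_calibration("side");ct=bot.get_calibration("top")
for n in("side","top"):
    cv2.imwrite(f"pics/g_{n}.png",bot.capture(n)[:,:,::-1])
    for t in("red_rod_cap","red_rod","blue_rod","lid","lid_handle"):
        print(n,t,[(np.round(d["point"],4).tolist(),round(d["p"],2)) for d in bot.find_in(t,n)[:2]])
for n,c in(("side",cs),("top",ct)):
    print(np.round(proj(c,[tw([0,.05,.101]),tw([0,-.05,.101]),tw([0,.05,.087]),tw([0,-.05,.087])]),1).tolist())
E
```

```text
10.7 [ 0.71359313 -0.03264125  0.31938314] [-14.91277094   4.18250579  16.57160222] 1.0033884086558678
side red_rod_cap [([0.5098, 0.0457, 0.0961], 0.57)]
side red_rod [([0.5133, 0.0439, 0.0947], 0.49)]
side blue_rod [([0.4998, -0.051, 0.0973], 0.63)]
side lid [([0.629, 0.0189, 0.1894], 0.91), ([0.4899, 0.0043, 0.0668], 0.46)]
side lid_handle [([0.6281, 0.0238, 0.1884], 0.55), ([0.5364, 0.3873, 0.0314], 0.54)]
top red_rod_cap [([0.6283, -0.1147, 0.2193], 0.46)]
top red_rod [([0.4984, -0.0096, 0.067], 0.67), ([0.5138, 0.0396, 0.1], 0.54)]
top blue_rod []
top lid [([0.6286, -0.1131, 0.2181], 0.62)]
top lid_handle [([0.6294, -0.1096, 0.2189], 0.81)]
[[271.5, 227.6], [295.9, 211.2], [271.6, 231.6], [295.7, 215.1]]
[[260.4, 223.4], [300.1, 228.4], [260.7, 223.9], [299.9, 228.8]]
```

View pics/g_side.png

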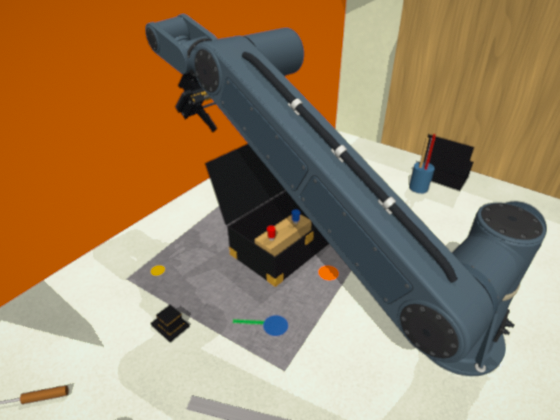

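View pics/g_top.png

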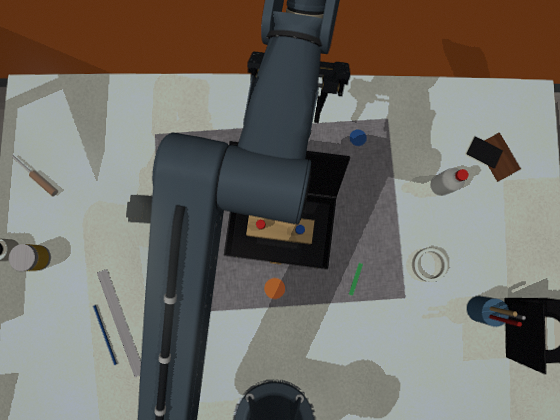

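```bash
python3 - <<'E'
from rig import bot
from h import *
from fk import ik
st=bot.read_state();print(st["time_s"],st["joint_positions"],st["position"],st["force"],st["opening"])
q=st["joint_positions"]
Z=tool(0)
for P in ([.62,-.02,.40],[.52,.03,.34],tw([0,.05,.25])):
    q,e=ik(np.array(P),Z,q);print(P,rel(st,np.array(P),Z),np.round(q),round(e,4))
E
```

```text
11.3 [-10.41836997  62.93422562  12.55630391  -5.5453859  151.60183463
  82.41640564] [ 0.71336214 -0.03257622  0.32211732] [0.17957654 0.14035802 0.19458226] 0.9993829129029982
[0.62, -0.02, 0.4] (array([-0.1211, -0.0019,  0.0163]), array([-0.29, 47.26, -0.16])) [-12.  22.  68.  -0.  90.  84.] 0.0
[0.52, 0.03, 0.34] (array([-0.1483, -0.0398,  0.1343]), array([-0.29, 47.26, -0.16])) [-9. 15. 88. -0. 77. 87.] 0.0
[0.51407345 0.0396884  0.25      ] (array([-0.0869, -0.0485,  0.2006]), array([-0.29, 47.26, -0.16])) [-8. 20. 96. -0. 64. 88.] 0.0
```

>>> apply_moves:
  motion: "-0.02 0 0 0 6 0 0.087;-0.04 0 0 0 13 0 0.087;-0.06 0 0.005 0 20 0 0.087;-0.08 0 0.01 0 27 0 0.087;-0.1 0 0.01 -0.1 34 0 0.087;-0.12 0 0.015 -0.2 41 0 0.087;-0.121 -0.002 0.016 -0.3 47.2 -0.2 0.087;-0.121 -0.002 0.016 -0.3 47.2 -0.2 0.087"

```text
time_s: 12.3
position: [0.6185, -0.0194, 0.4023]
tcp_rot: [[0.994, -0.11, 0.0], [-0.11, -0.994, 0.0], [0.0, -0.0, -1.0]]
force: [0.5, 0.3, 0.2]
opening: 1.001
```

```bash
python3 - <<'E'
from rig import bot
from h import *
st=bot.read_state();print(st["time_s"],st["joint_positions"],st["position"],st["force"])
Z=tool(0)
print(rel(st,tw([0,.05,.23]),Z),rel(st,tw([-0.05,.05,.23]),Z))
E
```

```text
12.3 [-1.21288251e+01  2.16199950e+01  6.82356363e+01  4.35068933e-03
  9.01270737e+01  8.42055761e+01] [ 0.61846541 -0.0193549   0.40225835] [0.53016493 0.31606504 0.23110963]
(array([-0.1103, -0.0472,  0.1722]), array([-0.  , -0.02,  0.07])) (array([-0.1603, -0.0472,  0.1722]), array([-0.  , -0.02,  0.07]))
```

>>> apply_moves:
  motion: "-0.03 -0.01 0 0 0 0 0.087;-0.07 -0.025 0.03 0 0 0 0.087;-0.11 -0.047 0.07 0 0 0 0.087;-0.14 -0.047 0.11 0 0 0 0.087;-0.14 -0.047 0.15 0 0 0.1 0.087;-0.14 -0.047 0.172 0 0 0.1 0.087;-0.14 -0.047 0.172 0 0 0.1 0.087;-0.14 -0.047 0.172 0 0 0.1 0.087"

```text
time_s: 13.3
position: [0.4877, 0.042, 0.2289]
tcp_rot: [[0.994, -0.113, 0.0], [-0.113, -0.994, 0.0], [0.0, -0.0, -1.0]]
force: [-0.2, -0.2, 0.9]
opening: 1.0
```

```bash
python3 - <<'E'
from rig import bot
from h import *
st=bot.read_state();print(st["time_s"],st["position"],st["force"])
c=bot.get_calibration("wrist");im=bot.capture("wrist")
cv2.imwrite("pics/h_w.png",im[:,:,::-1])
for t in("red_rod_cap","blue_rod","block_hole1"):
    print(t,[(np.round(d["point"],4).tolist(),round(d["p"],2)) for d in bot.find_in(t,"wrist")[:2]])
print(np.round(proj(c,[tw([0,.05,.101]),tw([0,-.05,.101])]+[tw([x,y,.065]) for x in (-.03,.03) for y in(-.085,.085)]),1).tolist())
np.save("c1.npy",c,allow_pickle=True)
cv2.imwrite("pics/h_s.png",bot.capture("side")[:,:,::-1])
E
```

```text
13.3 [0.48772346 0.04195943 0.2289413 ] [-0.15035389 -0.21594858  0.88656318]
red_rod_cap [([0.5187, 0.038, 0.1042], 0.73), ([0.6152, -0.0179, 0.1474], 0.42)]
blue_rod [([0.5044, -0.0532, 0.1003], 0.6)]
block_hole1 [([0.516, -0.0104, 0.0649], 0.6)]
[[277.7, 171.4], [392.5, 171.4], [413.0, 196.2], [242.6, 196.3], [419.1, 134.8], [240.9, 134.7]]
```

View pics/h_w.png

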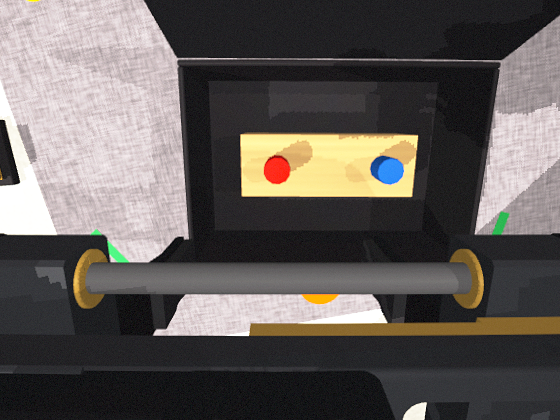

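View pics/h_s.png

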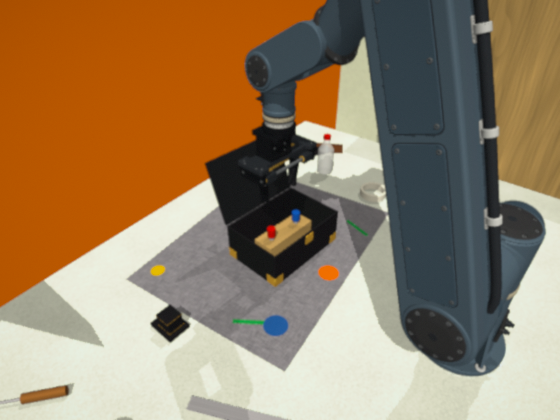

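```bash
cat > red.py <<'E'
from rig import bot
from h import *
def blob(im,lo=None):
    h=cv2.cvtColor(im,cv2.COLOR_RGB2HSV)
    m=(((h[...,0]<6)|(h[...,0]>174))&(h[...,1]>150)&(h[...,2]>90)).astype(np.uint8)
    n,l,s,c=cv2.connectedComponentsWithStats(m)
    return [(s[i].tolist(),c[i].round(2).tolist()) for i in range(1,n) if s[i,4]>30]
E
python3 - <<'E'
from red import *
im=cv2.imread("pics/h_w.png")[:,:,::-1].copy();c=np.load("c1.npy",allow_pickle=True).item()
b=blob(im);print(b)
print(blob(cv2.imread("pics/h_s.png")[:,:,::-1].copy()))
for z in(.101,.099):print(np.round(atz(c,b[0][1],z),4))
print(tw([0,.05,.101]))
st=bot.read_state();print(rel(st,tw([0,.05,.15]),tool(0)),rel(st,tw([0,.05,.072]),tool(0)))
E
```

```text
[([264, 155, 26, 29, 570], [276.42, 169.34])]
[([266, 225, 9, 13, 89], [270.73, 230.91])]
[[0.516  0.0406 0.101 ]]
[[0.5157 0.0406 0.099 ]]
[0.51407345 0.0396884  0.101     ]
(array([ 0.0272, -0.0006,  0.0794]), array([-0.  , -0.07, -0.05])) (array([ 0.0271, -0.0006,  0.1574]), array([-0.  , -0.07, -0.05]))
```

>>> apply_moves:
  motion: "0 0 0.02 0 0 0 0.087;0 0 0.04 0 0 0 0.087;0 0 0.055 0 0 0 0.087;0 0 0.055 0 0 0 0.087;0 0 0.055 0 0 0 0.087;0 0 0.055 0 0 0 0.087;0 0 0.055 0 0 0 0.087;0 0 0.055 0 0 0 0.087"

```text
time_s: 14.55
position: [0.4864, 0.0422, 0.1738]
tcp_rot: [[0.994, -0.112, 0.0], [-0.112, -0.994, 0.0], [0.0, -0.0, -1.0]]
force: [0.2, 0.0, 0.3]
opening: 1.004
```

```bash
python3 - <<'E'
from red import *
c1=np.load("c1.npy",allow_pickle=True).item()
st=bot.read_state();print(st["time_s"],st["position"])
c=bot.get_calibration("wrist");im=bot.capture("wrist");cv2.imwrite("pics/i_w.png",im[:,:,::-1]);np.save("c2.npy",c,allow_pickle=True)
print(blob(im)); R=cv2.Rodrigues(c["rvec"])[0];print("cam",-R.T@c["tvec"],R[2])
b=blob(im)[0]
print(tri([c1,c],[[276.42,169.34],b[1]]))
for cc in(c1,c):print(np.round(proj(cc,[tw([0,.05,.101])]+[tw([a,.05+d,z]) for z in(.101,.073) for a,d in((-.012,0),(.012,0),(0,.012),(0,-.012))]),1).tolist())
E
```

```text
14.55 [0.48638788 0.04224198 0.17383994]
[([261, 160, 32, 36, 869], [276.22, 177.7])]
cam [0.55380338 0.03473638 0.33485852] [-0.2469004   0.0284125  -0.96862424]
(array([0.51460774, 0.04075793, 0.09072336]), [np.float64(9.734860707591339e-06), np.float64(9.734860707596058e-06)])
[[277.7, 171.4], [277.7, 185.0], [277.6, 157.5], [263.8, 171.4], [291.5, 171.4], [277.7, 179.7], [277.7, 154.5], [265.1, 167.2], [290.3, 167.2]]
[[277.7, 180.6], [277.7, 197.2], [277.7, 163.6], [260.8, 180.6], [294.7, 180.6], [277.8, 189.5], [277.8, 159.3], [262.6, 174.6], [293.0, 174.6]]
```

View pics/i_w.png

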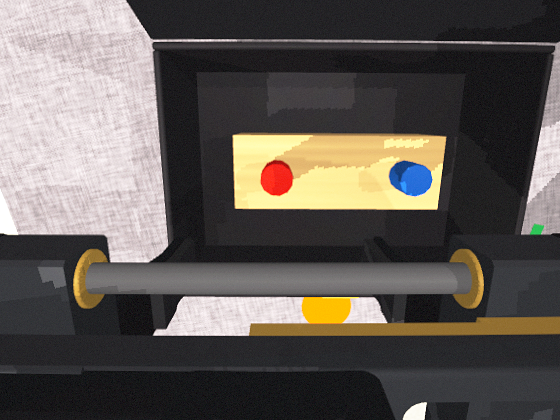

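```bash
python3 - <<'E'
from red import *
st=bot.read_state();print(rel(st,tw([0.0,.0505,.072]),tool(0)))
E
```

```text
(array([ 0.0278, -0.0011,  0.1018]), array([-0.  ,  0.  , -0.05]))
```

>>> apply_moves:
  motion: "0.015 -0.001 0 0 0 0 0.06;0.0278 -0.0011 0.005 0 0 0 0.05;0.0278 -0.0011 0.025 0 0 0 0.05;0.0278 -0.0011 0.045 0 0 0 0.05;0.0278 -0.0011 0.065 0 0 0 0.05;0.0278 -0.0011 0.085 0 0 0 0.05;0.0278 -0.0011 0.102 0 0 0 0.05;0.0278 -0.0011 0.102 0 0 0 0.05"

```text
time_s: 15.6
position: [0.5139, 0.0402, 0.07]
tcp_rot: [[0.994, -0.113, -0.003], [-0.113, -0.994, 0.001], [-0.003, -0.0, -1.0]]
force: [0.4, -0.4, 0.1]
opening: 0.573
```

```bash
python3 - <<'E'
from red import *
st=bot.read_state();print(st["time_s"],st["position"],st["force"],st["moment"],st["opening"]);print(rel(st,tw([0.0,.0505,.072]),tool(0)))
im=bot.capture("side");cv2.imwrite("pics/j_s.png",cv2.resize(im[180:290,200:345,::-1],None,fx=5,fy=5,interpolation=cv2.INTER_CUBIC))
im=bot.capture("wrist");cv2.imwrite("pics/j_w.png",im[:,:,::-1])
E
```

```text
15.6 [0.51386329 0.04018925 0.06995982] [ 0.35794377 -0.42759549  0.05273085] [0.0149727  0.03849542 0.03225084] 0.5733274461007446
(array([ 0.0003, -0.    , -0.002 ]), array([-0.01,  0.18, -0.06]))
```

View pics/j_s.png

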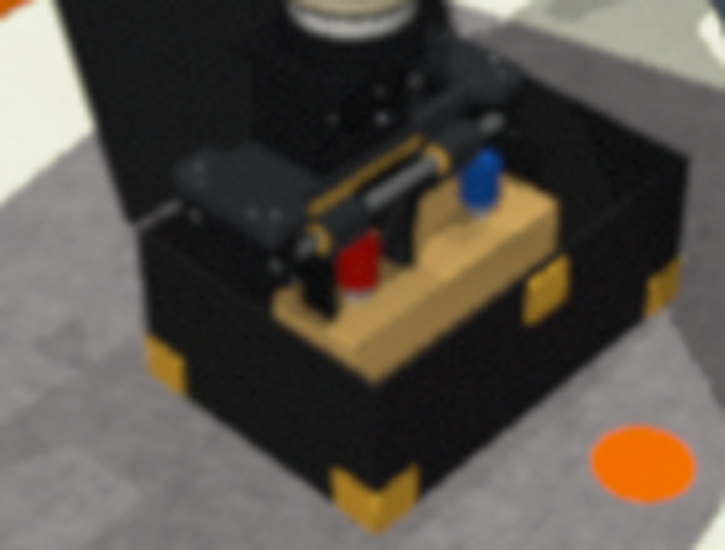

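View pics/j_w.png

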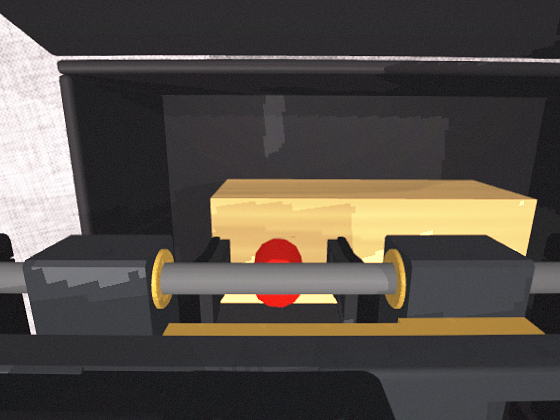

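>>> apply_moves:
  motion: "0 0 -0.002 0 0.2 0 0.05;0 0 -0.002 0 0.2 0 0.05;0 0 -0.002 0 0.2 0 0.01;0 0 -0.002 0 0.2 0 0.01;0 0 -0.002 0 0.2 0 0.01;0 0 -0.002 0 0.2 0 0.01;0 0 -0.002 0 0.2 0 0.01;0 0 -0.002 0 0.2 0 0.01"

```text
time_s: 16.7
position: [0.514, 0.0403, 0.0735]
tcp_rot: [[0.994, -0.112, 0.003], [-0.112, -0.994, -0.0], [0.003, -0.0, -1.0]]
force: [0.1, 0.6, 1.2]
opening: 0.265
```

```bash
python3 - <<'E'
from red import *
st=bot.read_state();print(st["time_s"],st["position"],st["force"],st["moment"],st["opening"]*87);print(rel(st,tw([0.0,.0505,.072]),tool(0)), "tool F",st["tcp_rot"].T@st["force"],np.round(st["tcp_rot"],4).tolist())
E
```

```text
16.7 [0.51396175 0.04026162 0.07354621] [0.11240428 0.63153546 1.21054822] [ 0.1063127   0.02499379 -0.0136575 ] 23.070494761455816
(array([0.0002, 0.0001, 0.0015]), array([-0.01, -0.18, -0.05])) tool F [ 0.04442865 -0.64031984 -1.21033687] [[0.9937, -0.1124, 0.0031], [-0.1124, -0.9937, -0.0002], [0.0031, -0.0001, -1.0]]
```

>>> apply_moves:
  motion: "0 0 0 0 -0.1 0 0.01;0 0 0 0 -0.2 0 0.01;0 0 -0.001 0 -0.2 0 0.01;0 0 -0.003 0 -0.2 0 0.01;0 0 -0.005 0 -0.2 0 0.01;0 0 -0.007 0 -0.2 0 0.01;0 0 -0.009 0 -0.2 0 0.01;0 0 -0.01 0 -0.2 0 0.01"

```text
time_s: 17.7
position: [0.514, 0.0402, 0.0837]
tcp_rot: [[0.994, -0.112, -0.0], [-0.112, -0.994, 0.0], [-0.0, -0.0, -1.0]]
force: [-0.2, 0.1, -0.8]
opening: 0.266
```

```bash
python3 - <<'E'
from red import *
st=bot.read_state();print(st["time_s"],st["position"],st["moment"],st["opening"]*87);print(rel(st,tw([0.0,.0505,.072]),tool(0)), "tool F",st["tcp_rot"].T@st["force"])
im=bot.capture("side");cv2.imwrite("pics/k_s.png",cv2.resize(im[180:290,200:345,::-1],None,fx=5,fy=5,interpolation=cv2.INTER_CUBIC))
E
```

```text
17.7 [0.51396447 0.04023947 0.08370948] [-0.00867469 -0.01511785  0.00786407] 23.15357710666072
(array([0.0002, 0.    , 0.0117]), array([-0.01,  0.01, -0.05])) tool F [-0.21162437 -0.02874969  0.84027471]
```

View pics/k_s.png

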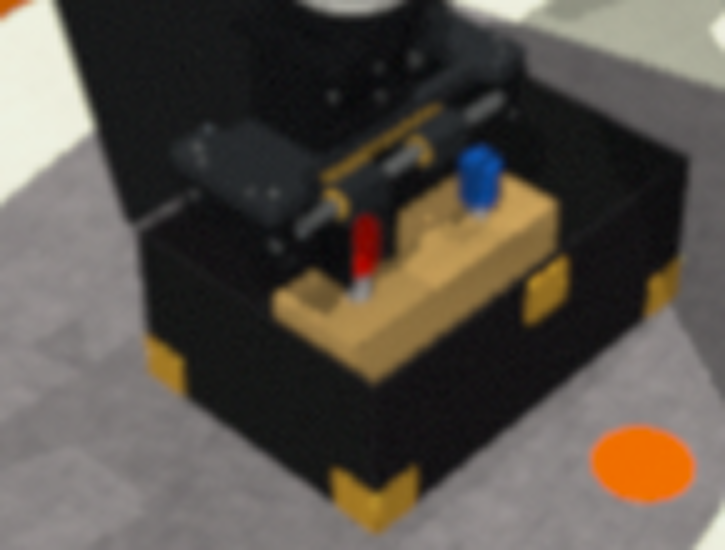

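>>> apply_moves:
  motion: "0 0 -0.002 0 0 0 0.01;0 0 -0.005 0 0 0 0.01;0 0 -0.008 0 0 0 0.01;0 0 -0.011 0 0 0 0.01;0 0 -0.014 0 0 0 0.01;0 0 -0.017 0 0 0 0.01;0 0 -0.02 0 0 0 0.01;0 0 -0.022 0 0 0 0.01"

```text
time_s: 18.75
position: [0.514, 0.0402, 0.1057]
tcp_rot: [[0.994, -0.112, -0.0], [-0.112, -0.994, 0.0], [-0.0, -0.0, -1.0]]
force: [0.5, -0.2, -1.6]
opening: 0.271
```

```bash
python3 - <<'E'
from red import *
st=bot.read_state();print(st["time_s"],st["position"],st["moment"],st["opening"]*87);print(rel(st,tw([0.0,.0505,.072]),tool(0)), "tool F",st["tcp_rot"].T@st["force"])
im=bot.capture("side");cv2.imwrite("pics/l_s.png",im[:,:,::-1]);cv2.imwrite("pics/l_sz.png",cv2.resize(im[200:260,230:320,::-1],None,fx=8,fy=8,interpolation=cv2.INTER_CUBIC))
im=bot.capture("wrist");cv2.imwrite("pics/l_w.png",im[:,:,::-1])
im=bot.capture("top");cv2.imwrite("pics/l_t.png",im[:,:,::-1])
cs=bot.get_calibration("side")
up=.0322
for n,z in(("blocktop",.065),("yel lo",.005+.036+up),("yel hi",.005+.040+up),("cap bottom",.073+up),("black hi",.005+.018+up)):
    print(n,(proj(cs,tw([0,.05,z]))[0]-[230,200]).round(1)*8)
E
```

```text
18.75 [0.5139542  0.04024353 0.10574911] [0.02046157 0.01638496 0.0009013 ] 23.55375017462689
(array([0.0002, 0.    , 0.0337]), array([-0.01,  0.02, -0.05])) tool F [0.53966149 0.16893231 1.62506693]
blocktop [333.6 301.6]
yel lo [332.8 284. ]
yel hi [332.8 274.4]
cap bottom [332.  211.2]
black hi [333.6 323.2]
```

View pics/l_sz.png

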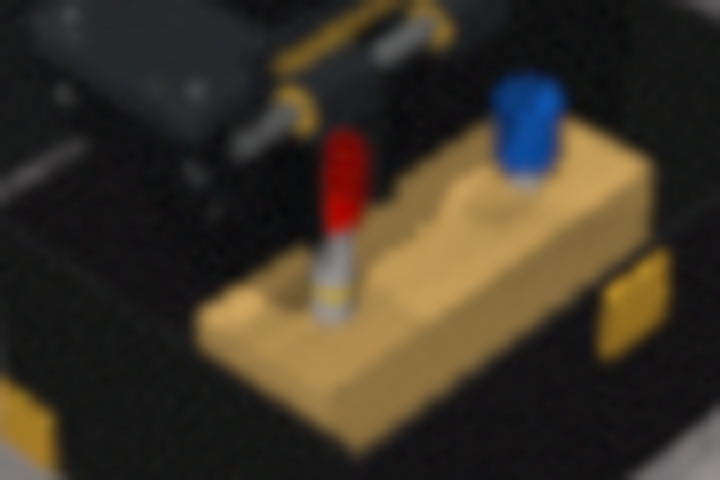

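View pics/l_s.png

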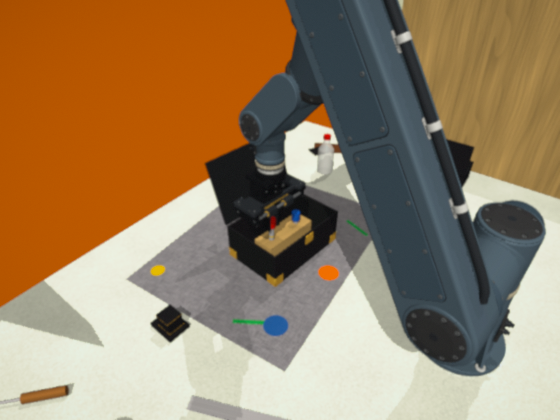

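View pics/l_w.png

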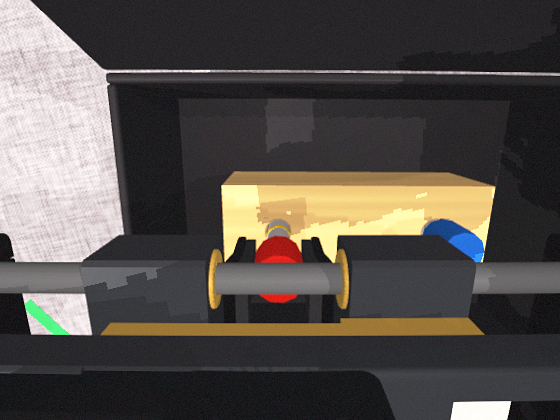

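View pics/l_t.png

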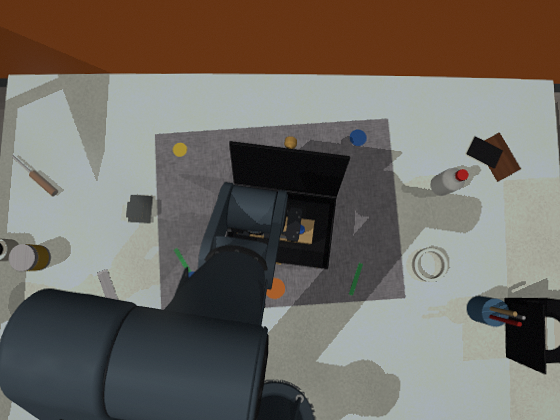

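>>> apply_moves:
  motion: "0 0 0 0 0 0 0.01;0 0 0 0 0 0 0.01;0 0 0 0 0 0 0.01;0 0 0 0 0 0 0.01;0 0 0 0 0 0 0.01;0 0 0 0 0 0 0.01;0 0 0 0 0 0 0.01;0 0 0 0 0 0 0.01"

```text
time_s: 19.9
position: [0.5139, 0.0402, 0.1055]
tcp_rot: [[0.994, -0.112, -0.0], [-0.112, -0.994, 0.0], [-0.0, -0.0, -1.0]]
force: [0.2, -0.0, -1.0]
opening: 0.265
```

```bash
python3 - <<'E'
from red import *
st=bot.read_state();print(st["time_s"],st["position"],np.abs(st["qvel"]).max(),st["opening"]*87,st["force"])
ct=bot.get_calibration("top");cs=bot.get_calibration("side")
def L(v,th):
    th=np.radians(th);c,s=np.cos(th),np.sin(th);return tw(np.array([.09,v[1],.1065])+[c*v[0]+s*v[2],0,-s*v[0]+c*v[2]])
for th in(95,103,106,109):
    print(th,"top knobhead,TL,TR",proj(ct,[L((-.15,0,.035+.008),th),L((-.18,.13,0),th),L((-.18,-.13,0),th)]).round(1).tolist(),"side TL",proj(cs,[L((-.18,.13,0),th)]).round(1).tolist())
im=bot.capture("side");cv2.imwrite("pics/m_sz.png",cv2.resize(im[140:260,190:320,::-1],None,fx=5,fy=5,interpolation=cv2.INTER_CUBIC))
E
```

```text
19.9 [0.51393136 0.0402331  0.10553576] 0.10996845111425306 23.020476626730066 [ 0.17309199 -0.03362602 -1.03947838]
95 top knobhead,TL,TR [[288.6, 154.2], [225.2, 161.4], [348.3, 176.5]] side TL [[216.4, 165.4]]
103 top knobhead,TL,TR [[289.6, 146.6], [227.0, 150.4], [349.3, 165.3]] side TL [[210.1, 163.3]]
106 top knobhead,TL,TR [[289.9, 144.0], [227.8, 146.6], [349.6, 161.4]] side TL [[207.9, 162.9]]
109 top knobhead,TL,TR [[290.3, 141.6], [228.5, 142.8], [349.8, 157.6]] side TL [[205.8, 162.7]]
```

View pics/m_sz.png

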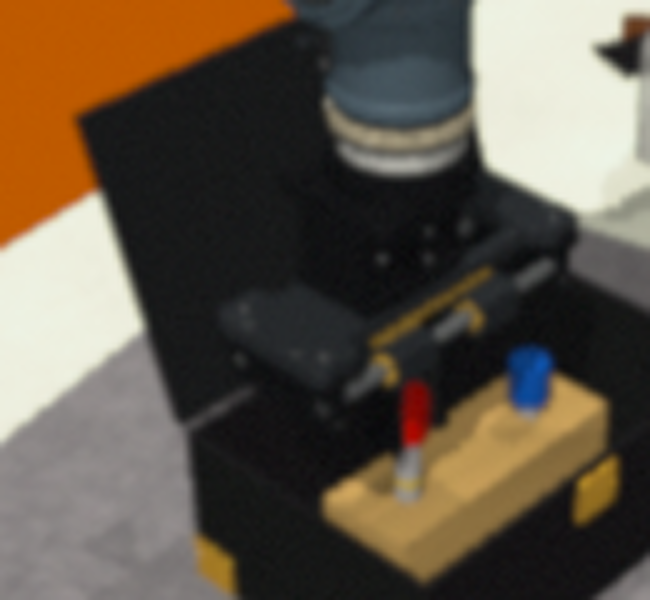

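```bash
python3 -c "
from rig import bot
print(bot.hand_in())"
```

```text
the job is handed in; nothing more can be done
None
```

The job is done and was handed in at about 20 s of the 50 s allowed. The lid rests open on its stop, and the red rod is held still and upright, about 32 mm up.

**Lid:** I opened the lid by its knob to about 105° and let it drop onto the stop. The final side and top pictures both match 109° (1.9 rad), at the left lid corner and the knob.

**Red rod:** I gripped it by the cap and drew it straight up.
- **Height:** the tool rose 32 mm from the grip. In the side and wrist pictures the yellow ring is clear of the block, with bare steel below it and no black ring showing.
- **Binding:** at every reading during the draw the side force stayed under about 0.6 N. The vertical load was about the rod's own weight, so it did not bind.
- **Hold:** the last reading showed the arm essentially still, the tool vertical to within 0.1°, and the grip steady at 23 mm.

**Other things:** the blue rod, black box, bottle and tape look unmoved in the pictures.

**What did not go as planned:**
- My first approach to the knob ran into the elbow's joint range, so I redid it with a smaller tilt.
- The retreat from the lid also stopped at the elbow and wrist limits. The force read about 22 N at the end of that move and zero shortly after, so I took it for braking rather than contact.
- The networks gave unreliable points for the knob and for the rod caps in some views. I used my own measurements from two views instead, and these agreed to about 1 mm.

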